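Turn the spice canister upright and cap it

ROBOT

A 6-joint arm with a two-finger parallel gripper is mounted at the origin on the work surface. World frame = base frame: x ahead of the robot, y to its left, z up, the work surface at z = 0. Lengths are in m, angles in rad, forces in N, time in s.
With the tool pointing down it reaches from about 0.3 to 0.775 m from the base axis. Payload 14.6 kg.
Tool frame: the origin (TCP) lies between the finger pads; the fingertips stand 14 mm ahead of it and the grasp point (between the pads) lies 5 mm behind it; z points along the fingers, y is the line along which they close (so a half turn about z gives the same grasp; the last joint's range is limited). The gripper opens to 94 mm and grips with 3 to 60 N. Pads are 16 mm wide; open, the fingers measure 119 mm over their backs; the gripper's body (75 mm by 177 mm) begins 78 mm behind the grasp point.
Start: joints at [-1.201, 0.3, 1.521, -0, 1.321, -0.067], TCP at [0.233, -0.498, 0.219] pointing down, gripper open.
Joint ranges: [-3.03, 3.03], [-0.79, 2.21], [0.23, 2.52], [-1.04, 4.18], [0, 3.07], [-2.55, 2.55]. Speed limits (rad/s): [2.22, 2.22, 2.57, 3.14, 3.14, 3.14].

INTERFACE

Orientations are given as a 3x3 rotation matrix whose columns are the frame's x, y, z axes.
In Python, from bench import env gives the robot as it stands.
- The arm moves only by the tool play_rows, never from a script. Its argument "commands" is a list of rows, each a list of 5 numbers: the closure, from -1 (fully open) to 1 (shut), then the shift along the world's x, y, z each as a share of 800 mm, from -1 to 1, then the turn about the world's z as a share of 60 degrees, from -1 to 1. In form: [[gripper, dx, dy, dz, turn], ...]. A call has exactly 5 rows; each row is the pose to reach, as a shift and turn from the pose commanded when the call began; what a row does not reach only later rows make up. A row lasts 1/8 s, in which the tool goes at most 62.5 mm and 10.7 degrees, less where a joint would pass 70% of its speed; a pose out of reach is approached as far as the arm can. A call with a number of a shift or a turn outside -1 to 1 is refused whole. A call with a gripper value outside its range is refused whole. The fingers move at their own pace and stop on an object; "force" is the grip in N (left out, the last holds). Time passes only in rows, so rows that repeat a pose let the fingers close, or fill a call up. It gives the time, the measured TCP pose, the force, the opening and the grip force at its end, in the units of the state.
- env.sense(): the state, without advancing time (a new reading comes with each control period).
- env.read_camera(name): name is "scene" or "top" or "wrist"; returns the picture (400x640x3 uint8, red, green, blue); there is no depth.
- env.calibration(name): a dict with "intrinsics" (3x3 intrinsics, pixels), "world_from_camera" (4x4, takes a point from camera to world coordinates); the wrist camera has in their place "hand_eye" (4x4, takes a point from camera to tool coordinates, whose origin is the TCP and whose axes are the flange's). Camera axes: x right, y up, looking along -z (the intrinsics and any distortion apply to the point x, -y, -z); pixel columns grow to the right and rows downward; lengths in m; the calibration is good to about 2 mm. A picture is of the moment at which its call begins: read the wrist's pose just before it. calibration takes no time and is no camera call.
- env.job_done(): hands the job in; it is judged then, once.
The state is a dict: "clock": time; "joint_positions": joint angles; "qd": joint speeds; "tau": joint torques, N m; "tool_pos": TCP position; "ee_rot": TCP orientation; "wrist_force": force on the tool from outside, world axes, zero at the start; "wrist_torque": the same for the moment, N m; "opening": finger opening in m; "grasp_force": force on a finger pad.
Only numpy, scipy, OpenCV 4.12 (cv2) and the standard library are available. Lean on these libraries where they do the work, as an engineer would, in place of code of your own. Each camera call takes 0.05 s, during which the arm holds its last target. There are 200 camera calls.

TASK

The washed blue canister has been drying mouth-down: turn it over and stand it mouth-up, wholly on the round cork mat, and let go of it. Then put its lid, red knob upwards, fully home in the mouth and press down on it firmly for a moment so that it is surely seated. Leave the jars, tumbler, scoop, strainer spoon and paddle where they are, and let everything come to rest.

Things in the scene. Friction and masses are not known exactly. Their poses are not given: they have to be found in the camera images.
- canister: Blue ceramic canister, hollow, 200 g: square body 60 x 60 mm, 72 mm tall; open round white neck 56 mm outside, 47 mm inside, 12 mm tall; 84 mm in all. Origin: centre of the mouth's rim plane; z runs to the closed base (up at the start, mouth-down; down once mouth-up); x, y square to the flat sides; square body from z = 12 to 84 mm. Lies steadily on a flat side.
- canister_base (a point): Centre of the outer face of the canister's closed base, 84 mm along the canister's z from its origin.
- mat: Round cork mat, 130 mm diameter, 4 mm thick, fixed to the table. Origin: centre of its underside, on the table; z up. Fixed furniture round the table's edges: right, a beige rack 220 mm tall beyond y = -0.55 m (x 0.17 to 0.65); left, a bottle crate 125 mm tall beyond y = 0.54 m (x 0.31 to 0.69); far, a herb trough 115 mm tall beyond x = 0.76 m.
- lid: Lid, 60 g, rigid, starts right way up. Black plug 42 mm diameter, 8 mm deep, foot chamfered to 38 mm, enters the canister's mouth at any turn; wooden disc 64 mm diameter, 6 mm thick, rests on the neck's rim when home; red round knob 20 mm diameter, 22 mm tall. Origin: centre of the plug's underside; z up through the knob; disc from z = 8 to 14 mm, knob top 36 mm.
- jar_a: Bystander: glass storage jar with a lever-clip lid, loose, 600 g, 88 mm diameter (clip wire sticks out to 52 mm from the axis), 122 mm tall. Origin: centre of underside.
- jar_b: Bystander: second such glass jar, same size. Origin: centre of underside.
- tumbler: Bystander: stainless tumbler, mouth-up, loose, 180 g, 72 mm rim diameter, 100 mm tall. Origin: centre of underside.
- scoop: Bystander: small red plastic scoop, loose, 30 g, 120 mm long along its x, 38 mm wide, 26 mm tall; bowl towards -x. Origin: underside, near mid-length.
- strainer: Bystander: flat stainless strainer spoon, loose, 90 g, lying along its x from -112 to +110 mm; 54 mm round perforated head centred at x = -85 mm, 12 mm wide handle, 6 mm thick. Origin: underside.
- paddle: Bystander: wooden paddle, loose, 60 g, lying along its x from -98 to +98 mm, 40 mm wide blade at +x, 8 mm thick. Origin: underside.
There are look-alikes about, which are no part of the job. What is meant by the mat is not purple or white, and is the smaller of those in its own colour.

How it is judged:
On the way, in this order (a step that is already met when the one before it is completed fails the run):
1. The canister stands mouth-up, wholly on the cork mat, let go and at rest (angle between canister's own z axis and vertical above 3.04 rad and horizontal distance between canister_base and mat below 0.028 m and height (world z) of canister_base below 0.008 m and linear speed of canister below 0.03 m/s and angular speed of canister below 0.3 rad/s and contact force between the fingers and canister below 0.05 N), for 0.2 s.
2. The lid is home in the mouth and is pressed down onto the canister with more than 4 N (angle between canister's own z axis and vertical above 3.04 rad and horizontal distance between canister_base and mat below 0.028 m and height (world z) of canister_base below 0.008 m and z of lid in the frame of canister above 0.006 m and horizontal distance between lid and canister below 0.006 m and angle between lid's own z axis and vertical below 0.06 rad and contact force between lid and canister above 4 N), for 0.15 s.
At the end, for the whole second after the job is handed in: The canister stands mouth-up (within 0.1 rad) on the cork mat, its base centre within 28 mm of the mat's centre; the lid sits in its mouth, knob up, centred within 6 mm, level within 0.06 rad and down to within 2 mm of fully home; both at rest (angle between canister's own z axis and vertical above 3.04 rad and horizontal distance between canister_base and mat below 0.028 m and height (world z) of canister_base below 0.008 m and linear speed of each of canister, lid below 0.03 m/s and angular speed of canister below 0.3 rad/s and z of lid in the frame of canister above 0.006 m and horizontal distance between lid and canister below 0.006 m and angle between lid's own z axis and vertical below 0.06 rad); the robot touches nothing.
It fails at once if a glass jar or the steel tumbler is shoved more than 25 mm or tipped (distance of any of jar_a, jar_b, tumbler from where it was at the start of the episode above 0.025 m or angle between any of jar_a, jar_b, tumbler's own z axis and vertical above 0.35 rad).
It fails at once if the scoop, strainer spoon or paddle is shoved more than 25 mm or tipped (distance of any of scoop, strainer, paddle from where it was at the start of the episode above 0.025 m or angle between any of scoop, strainer, paddle's own z axis and vertical above 0.35 rad).
It also fails if it takes over 72 s, if anything falls off the work surface, if the arm or the gripper's body presses on something with over 40 N, if the wrist force passes 120 N, or if a joint passes its speed limit or range.

## Working session

There is one attempt and no reset: what is moved stays moved. The work goes in short steps, Python scripts to look and compute and a tool call to move; the robot and the scene stay as the last step left them, time stands still between calls to the robot, and variables do not carry over. Pictures are saved under pics/ and viewed, at most 10 in all, crops included, and the job is handed in when it is done.

Besides the shell and the picture viewer there is one more tool, called in YAML: its name, and indented under it one key for each argument. play_rows: Moves the arm, as the interface text tells. Its arguments: {"type":"object","properties":{"commands":{"type":"array","items":{"type":"array","items":{"type":"number"}}},"force":{"type":"number"}},"required":["commands"]}

```bash
ls; mkdir -p pics
python3 - <<'E'
from bench import env
import cv2,numpy as np
for n in ("scene","top"):
    im=env.read_camera(n); cv2.imwrite(f"pics/{n}0.png",im[:,:,::-1]); c=env.calibration(n); print(n,c)
print(env.calibration("wrist")); print(env.sense())
E
```

```text
pics
scene {'intrinsics': array([[480.73540356,   0.        , 312.63580009],
       [  0.        , 480.73540356, 202.99412323],
       [  0.        ,   0.        ,   1.        ]]), 'world_from_camera': array([[-0.66521025, -0.59085233,  0.45649627,  1.05682888],
       [ 0.74664938, -0.523805  ,  0.41005246,  0.4448437 ],
       [-0.00316542,  0.61361376,  0.78959998,  0.98499673],
       [ 0.        ,  0.        ,  0.        ,  1.        ]])}
top {'intrinsics': array([[407.09188159,   0.        , 315.89913905],
       [  0.        , 407.09188159, 202.36273294],
       [  0.        ,   0.        ,   1.        ]]), 'world_from_camera': array([[-0.00337589,  0.99726887, -0.07377937,  0.40544276],
       [-0.99988103, -0.00447678, -0.01476113, -0.02624886],
       [-0.01505111,  0.07372076,  0.99716534,  1.40277345],
       [ 0.        ,  0.        ,  0.        ,  1.        ]])}
{'intrinsics': array([[287.52879765,   0.        , 319.67517489],
       [  0.        , 287.52879765, 199.62767543],
       [  0.        ,   0.        ,   1.        ]]), 'hand_eye': array([[ 6.61787971e-04,  9.7
[... 420 characters left out ...]
,
        1.32073140e+00, -6.66181576e-02]), 'qd': array([-0.00074986, -0.00157747, -0.00260758, -0.00138785,  0.00056991,
        0.00032647]), 'tau': array([ 3.18115599e-03, -5.32645154e+01, -3.53281474e+01,  7.10438238e-02,
        2.34790274e-02, -4.92987010e-05]), 'tool_pos': array([ 0.23257448, -0.49814792,  0.21892737]), 'ee_rot': array([[ 9.06116880e-01,  4.23027247e-01, -3.83968678e-04],
       [ 4.23027412e-01, -9.06116293e-01,  1.03596831e-03],
       [ 9.03225462e-05, -1.10113765e-03, -9.99999390e-01]]), 'wrist_force': array([ 0.08964407, -0.77898027,  0.05606622]), 'wrist_torque': array([ 0.04682783, -0.02189503,  0.01111771]), 'grasp_force': 0.0, 'opening': 0.09396624744484416}
```

View pics/scene0.png

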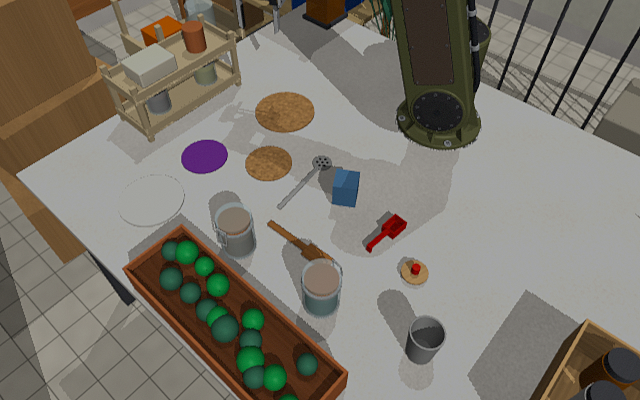

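View pics/top0.png

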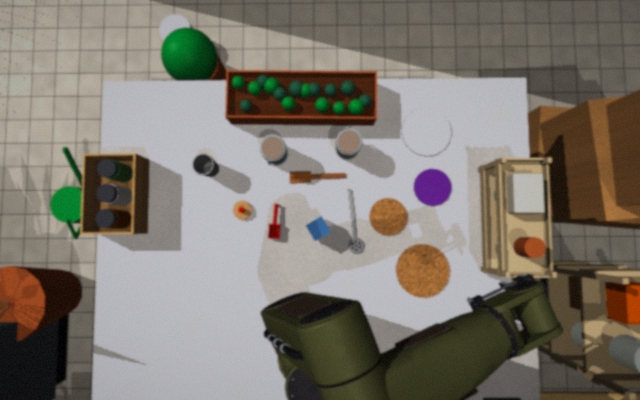

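Scene (pictured from both cameras): blue canister at top-view (318,228), small cork mat (389,217), strainer between them (355,220), scoop (275,222), paddle (318,177), lid (243,210), jars (273,150)/(348,143), tumbler (206,165).

```bash
cat > h.py <<'E'
from bench import env
import cv2,numpy as np
def pose(n):
    c=env.calibration(n)
    if n!="wrist": return c["intrinsics"],c["world_from_camera"]
    s=env.sense(); T=np.eye(4); T[:3,:3]=s["ee_rot"]; T[:3,3]=s["tool_pos"]
    return c["intrinsics"],T@c["hand_eye"]
def grab(n,name=None):
    K,W=pose(n); im=env.read_camera(n)
    if name: cv2.imwrite(f"pics/{name}.png",im[:,:,::-1])
    return im,K,W
def hit(K,W,p,z):
    p=np.atleast_2d(np.asarray(p,float)); d=np.c_[(p[:,0]-K[0,2])/K[0,0],-(p[:,1]-K[1,2])/K[1,1],-np.ones(len(p))]@W[:3,:3].T
    o=W[:3,3]; return (o+d*((z-o[2])/d[:,2])[:,None])[:,:2]
def proj(K,W,P):
    P=np.atleast_2d(P); q=(P-W[:3,3])@W[:3,:3]
    return np.c_[K[0,0]*q[:,0]/-q[:,2]+K[0,2], K[1,1]*-q[:,1]/-q[:,2]+K[1,2]]
def blobs(im,lo,hi,amin=30):
    h=cv2.cvtColor(im,cv2.COLOR_RGB2HSV); m=cv2.inRange(h,np.array(lo),np.array(hi))
    cs,_=cv2.findContours(m,cv2.RETR_EXTERNAL,cv2.CHAIN_APPROX_NONE)
    return sorted([c[:,0] for c in cs if cv2.contourArea(c)>amin],key=lambda c:-cv2.contourArea(c))
E
python3 - <<'E'
from h import *
for n in ("top","scene"):
    im,K,W=grab(n); print(n)
    R=[("blue",(100,90,40),(120,255,255),.084),("cork",(8,100,90),(20,255,255),.004),("red",(0,180,60),(4,255,255),.026)]
    for k,lo,hi,z in R:
        for c in blobs(im,lo,hi,25)[:8]:
            x,y,w,h=cv2.boundingRect(c); 
            if n=="top" and not(170<x<470 and 120<y<300): continue
            wp=hit(K,W,c,z).astype(np.float32); (r)=cv2.minAreaRect(wp)
            print(k,(x,y,w,h),"area",cv2.contourArea(c),"ctr",np.round(r[0],3),"size",np.round(r[1],3),"ang",round(r[2],1))
im=cv2.imread("pics/top0.png"); cv2.imwrite("pics/topz.png",cv2.resize(im[120:300,185:460],None,fx=2.9,fy=2.9,interpolation=cv2.INTER_CUBIC))
K,W=pose("top")
for nm,p,z in [("jarA",(273,148),.122),("jarB",(348,142),.122),("tumb",(206,165),.1),("strainer head",(357,246),.003),("strainer tip",(351,190),.003),("pad1",(291,177),.004),("pad2",(346,176),.004),("scoop1",(277,205),.015),("scoop2",(275,237),.015),("lidknob",(241,210),.036)]:
    print(nm,hit(K,W,p,z)[0].round(3))
E
```

```text
top
blue (307, 217, 23, 23) area 283.0 ctr [ 0.419 -0.014] size [0.058 0.058] ang 30.7
cork (397, 245, 52, 52) area 2089.0 ctr [ 0.276 -0.366] size [0.172 0.172] ang 89.0
cork (370, 199, 37, 36) area 1010.0 ctr [ 0.459 -0.253] size [0.123 0.12 ] ang 89.7
red (270, 205, 10, 33) area 126.0 ctr [0.445 0.135] size [0.108 0.03 ] ang 0.2
scene
blue (332, 169, 28, 38) area 809.5 ctr [0.446 0.003] size [0.114 0.061] ang 32.2
blue (345, 0, 19, 13) area 111.5 ctr [-0.209 -0.493] size [0.08  0.063] ang 39.3
blue (292, 0, 14, 10) area 66.0 ctr [-0.088 -0.645] size [0.059 0.046] ang 43.2
cork (0, 0, 118, 264) area 16950.0 ctr [ 0.667 -0.95 ] size [1.32  0.395] ang 63.5
cork (122, 224, 226, 176) area 1958.0 ctr [0.849 0.011] size [0.562 0.176] ang 89.1
cork (255, 92, 59, 41) area 1787.0 ctr [ 0.283 -0.363] size [0.179 0.177] ang 52.5
cork (540, 319, 100, 81) area 1468.0 ctr [0.444 0.649] size [0.116 0.226] ang 89.9
cork (246, 146, 46, 35) area 1210.5 ctr [ 0.465 -0.251] size [0.128 0.125] ang 43.3
cork (140, 15, 67, 39) area 1082.5 ctr [ 0.238 -0.941] size [0.198 0.275] ang 27.7
cork (401, 260, 28, 25) area 475.0 ctr [0.484 0.247] size [0.061 0.062] ang 85.8
cork (347, 0, 26, 26) area 221.0 ctr [-0.313 -0.523] size [0.151 0.091] ang 2.3
red (366, 214, 41, 38) area 440.0 ctr [0.458 0.139] size [0.044 0.129] ang 85.5
red (411, 264, 9, 11) area 59.5 ctr [0.489 0.249] size [0.028 0.017] ang 22.7
jarA [0.675 0.129]
jarB [ 0.693 -0.11 ]
tumb [0.625 0.349]
strainer head [ 0.359 -0.145]
strainer tip [ 0.551 -0.127]
pad1 [0.597 0.08 ]
pad2 [ 0.6  -0.11]
scoop1 [0.5   0.127]
scoop2 [0.391 0.134]
lidknob [0.482 0.247]
```

View pics/topz.png

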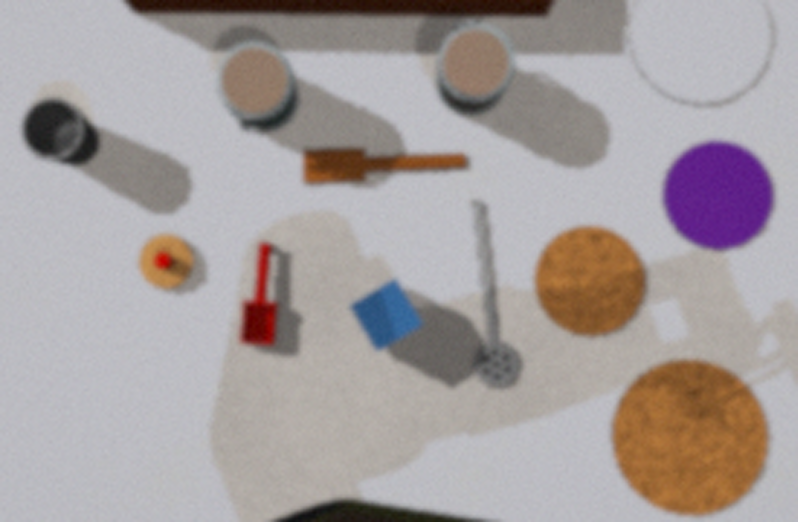

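The zoomed top view shows the canister top, rotated ~31°, at crop (387,315). It is clear of the scoop (260,322) and the strainer (490,290). I'm moving above it for a close look.

play_rows:
  commands:
    - [-1,0.03,0.07,0,0.05]
    - [-1,0.06,0.14,0,0.095]
    - [-1,0.09,0.21,0,0.095]
    - [-1,0.11,0.27,0,0.095]
    - [-1,0.127,0.309,0,0.095]
  force: 5

```text
clock: 0.82
tool_pos: [0.3346, -0.2493, 0.2196]
ee_rot: [[0.859, 0.512, 0.0], [0.512, -0.859, -0.0], [0.0, 0.0, -1.0]]
wrist_force: [0.3, 0.2, -0.6]
opening: 0.0939
grasp_force: 0.0
```

play_rows:
  commands:
    - [-1,0.03,0.07,0,0]
    - [-1,0.06,0.14,0,0]
    - [-1,0.09,0.21,0,0]
    - [-1,0.12,0.28,0,0]
    - [-1,0.127,0.308,0,0]

```text
clock: 1.45
tool_pos: [0.4364, -0.0022, 0.2193]
ee_rot: [[0.858, 0.513, -0.0], [0.513, -0.858, 0.0], [-0.0, -0.0, -1.0]]
wrist_force: [0.5, -0.5, 0.3]
opening: 0.0936
grasp_force: 0.0
```

Run:
```python
from h import *
im,K,W=grab("wrist","w1"); s=env.sense(); print(s["clock"],s["tool_pos"],s["ee_rot"][:,1],s["joint_positions"])
for c in blobs(im,(100,90,40),(120,255,255),200)[:3]:
    r=cv2.minAreaRect(hit(K,W,c,.084).astype(np.float32)); print(cv2.boundingRect(c),np.round(r[0],4),r[1],r[2])
    h=cv2.approxPolyDP(cv2.convexHull(c),4,True)[:,0]; print(h.tolist(), hit(K,W,h,.084).round(4).tolist())
```

```text
1.5 [ 0.43644847 -0.00130943  0.219281  ] [ 5.13324517e-01 -8.58194308e-01 -6.85844189e-04] [-8.73307151e-02  4.39333953e-02  1.82146768e+00  6.61581757e-04
  1.27648659e+00  9.44219340e-01]
(296, 186, 55, 53) [ 0.4203 -0.0159] (0.05915096402168274, 0.05852344259619713) 30.928627014160156
[[296, 187], [350, 187], [349, 238], [297, 238]] [[0.4298, 0.0237], [0.4595, -0.0258], [0.4099, -0.056], [0.38, -0.0061]]
```

View pics/w1.png

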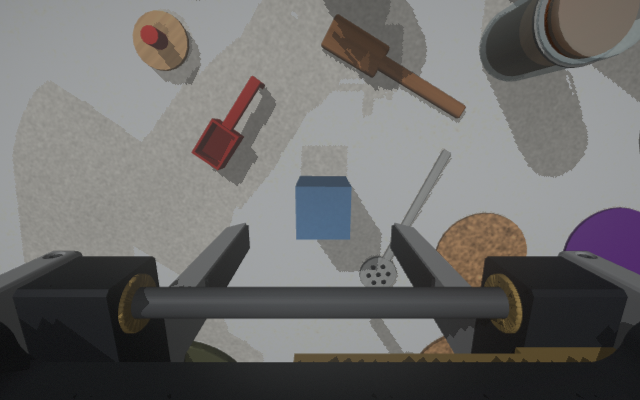

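The wrist view shows the canister top squarely between the fingers at (323,213). I'm descending to grip it low and off-centre, to let it swing in the pads.

play_rows:
  commands:
    - [-1,0,-0.0056,-0.06,0]
    - [-1,0,-0.0056,-0.12,0]
    - [-1,0,-0.0056,-0.18,0]
    - [-1,0,-0.0056,-0.23,0]
    - [-1,0,-0.0056,-0.249,0]

```text
clock: 2.12
tool_pos: [0.4349, -0.0095, 0.0186]
ee_rot: [[0.86, 0.511, -0.003], [0.511, -0.86, 0.0], [-0.002, -0.002, -1.0]]
wrist_force: [-1.3, 0.2, 0.6]
opening: 0.0942
grasp_force: 0.0
```

play_rows:
  commands:
    - [-1,0,0,0,0]
    - [1,0,0,0,0]
    - [1,0,0,0,0]
    - [1,0,0,0,0]
    - [1,0,0,0,0]
  force: 5

```text
clock: 2.75
tool_pos: [0.436, -0.0092, 0.0206]
ee_rot: [[0.86, 0.511, 0.0], [0.511, -0.86, 0.0], [0.001, 0.0, -1.0]]
wrist_force: [-1.9, 1.0, 3.7]
opening: 0.0603
grasp_force: 4.8
```

play_rows:
  commands:
    - [1,0,0,0.02,0]
    - [1,0,0,0.04,0]
    - [1,0,0,0.06,0]
    - [1,0,0,0.08,0]
    - [1,0,0,0.1,0]

```text
clock: 3.38
tool_pos: [0.4356, -0.0092, 0.1006]
ee_rot: [[0.86, 0.511, -0.0], [0.511, -0.86, -0.0], [-0.0, -0.0, -1.0]]
wrist_force: [0.3, 0.2, -1.3]
opening: 0.0601
grasp_force: 5.0
```

Run:
```python
from h import *
im,K,W=grab("wrist"); im2,_,_=grab("scene")
a=cv2.resize(im2[90:270,240:440],(400,360)); cv2.imwrite("pics/c1.png",np.hstack([im[60:420-0,160:480][:340],a[:340]])[:,:,::-1])
```

```text
(no output)
```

View pics/c1.png

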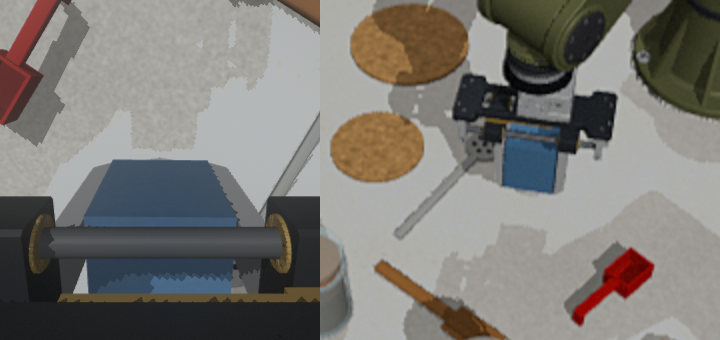

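The wrist crop shows the canister's edge row (88–237, 215), consistent with it still being upright in the grip. I'm reducing the grip so it can swing.

play_rows:
  commands:
    - [1,0,0,0,0]
    - [1,0,0,0,0]
    - [1,0,0,0,0]
    - [1,0,0,0,0]
    - [1,0,0,0,0]
  force: 3

```text
clock: 4.1
tool_pos: [0.4358, -0.0092, 0.1001]
ee_rot: [[0.86, 0.511, -0.0], [0.511, -0.86, 0.0], [-0.0, -0.0, -1.0]]
wrist_force: [-0.3, 0.6, -1.4]
opening: 0.0565
grasp_force: 3.0
```

```bash
cat >> h.py <<'E'
def edges():
    im,K,W=grab("wrist"); s=env.sense(); print(s["clock"],s["tool_pos"].round(4),s["opening"],s["grasp_force"])
    h=cv2.cvtColor(im,cv2.COLOR_RGB2HSV); m=cv2.inRange(h,np.array((95,90,30)),np.array((125,255,255)))
    for r in range(60,350,6):
        x=np.flatnonzero(m[r]); 
        if len(x)>15: print(r,x[0],x[-1],int(h[r,x[len(x)//2-4:len(x)//2+5],2].mean()),end=" | ")
    print()
E
python3 -c "from h import *;edges()"
```

```text
4.15 [ 0.4358 -0.0092  0.1001] 0.056620981956282665 2.999699916690588
192 278 362 129 | 198 277 362 127 | 204 277 362 128 | 210 278 362 127 | 258 279 361 87 | 264 279 361 87 | 270 279 361 103 |
```

Run:
```python
from h import *
im,K,W=grab("wrist"); im2,_,_=grab("scene")
a=cv2.resize(im2[110:230,280:420],None,fx=3,fy=3,interpolation=cv2.INTER_CUBIC)[:340]; cv2.imwrite("pics/c2.png",np.hstack([im[60:400,160:480],a[:340]])[:,:,::-1])
```

```text
(no output)
```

View pics/c2.png

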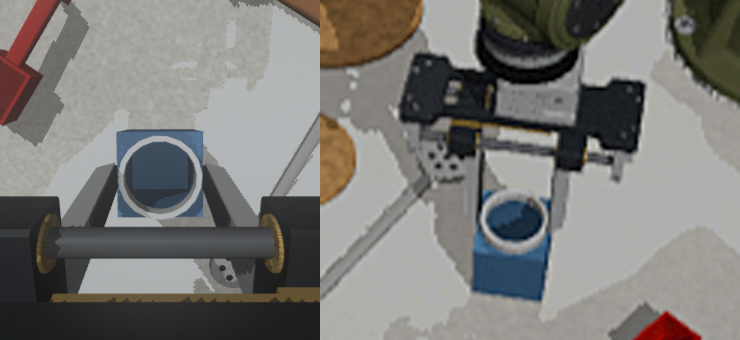

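The canister has flipped: both crops show it mouth-up (ring centre ~(160,178) left crop), with the fingertips at the neck. I'm lowering it slightly and releasing, so I can regrip by the body.

play_rows:
  commands:
    - [1,0,0,-0.004,0]
    - [1,0,0,-0.008,0]
    - [1,0,0,-0.008,0]
    - [1,0,0,-0.008,0]
    - [1,0,0,-0.008,0]

```text
clock: 4.88
tool_pos: [0.4359, -0.0093, 0.0939]
ee_rot: [[0.86, 0.511, 0.0], [0.511, -0.86, -0.0], [0.0, 0.0, -1.0]]
wrist_force: [1.6, 1.3, 2.1]
opening: 0.0567
grasp_force: 3.0
```

play_rows:
  commands:
    - [0.2,0,0,0,0]
    - [-1,0,0,0,0]
    - [-1,0,0,0.03,0]
    - [-1,0,0,0.09,0]
    - [-1,0,0,0.15,0]

```text
clock: 5.5
tool_pos: [0.4353, -0.0093, 0.2149]
ee_rot: [[0.86, 0.511, -0.001], [0.511, -0.86, 0.0], [-0.001, -0.001, -1.0]]
wrist_force: [0.5, -0.5, 0.1]
opening: 0.0921
grasp_force: 0.0
```

```bash
cat >> h.py <<'E'
def ring(z=.084,tag=None):
    im,K,W=grab("wrist",tag); s=env.sense(); print(s["clock"],s["tool_pos"].round(4))
    b=blobs(im,(95,90,30),(125,255,255),150)
    for c in b[:2]:
        hl=cv2.convexHull(c)[:,0]; r=cv2.minAreaRect(hit(K,W,hl,z-.012).astype(np.float32)); print("blue",cv2.boundingRect(c),np.round(r[0],4),np.round(r[1],4),r[2])
    x,y,w,h=cv2.boundingRect(np.vstack(b[:2])); h0=cv2.cvtColor(im,cv2.COLOR_RGB2HSV)
    m=cv2.inRange(h0,np.array((0,0,150)),np.array((179,60,255))); mm=np.zeros_like(m); mm[max(0,y-8):y+h+8,max(0,x-3):x+w+3]=m[max(0,y-8):y+h+8,max(0,x-3):x+w+3]
    for c in cv2.findContours(mm,cv2.RETR_CCOMP,cv2.CHAIN_APPROX_NONE)[0]:
        if cv2.contourArea(c)>800:
            p,rad=cv2.minEnclosingCircle(hit(K,W,c[:,0],z).astype(np.float32)); e=cv2.fitEllipse(hit(K,W,c[:,0],z).astype(np.float32)); print("ring",np.round(p,4),round(rad,4),np.round(e[0],4),np.round(e[1],4))
E
python3 -c "from h import *;ring(tag='w2')"
```

```text
5.55 [ 0.4373 -0.0094  0.221 ]Traceback (most recent call last):
  File "<string>", line 1, in <module>
    from h import *;ring(tag='w2')
                    ~~~~^^^^^^^^^^
  File "h.py", line 34, in ring
    x,y,w,h=cv2.boundingRect(np.vstack(b[:2])); h0=cv2.cvtColor(im,cv2.COLOR_RGB2HSV)
                             ~~~~~~~~~^^^^^^^
    return _nx.concatenate(arrs, 0, dtype=dtype, casting=casting)
           ~~~~~~~~~~~~~~~^^^^^^^^^^^^^^^^^^^^^^^^^^^^^^^^^^^^^^^
ValueError: need at least one array to concatenate
```

View pics/w2.png

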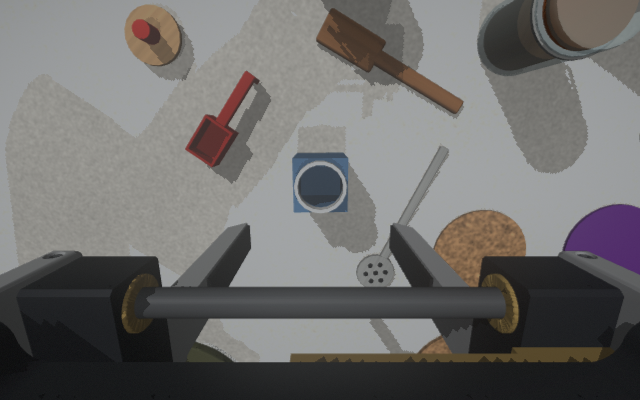

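The canister stands mouth-up, ring at (320,186), base edges square to the fingers. I'm measuring the ring and the mat centre.

```bash
cat > ring.py <<'E'
from h import *
def fit(n="wrist",z=.084,roi=None):
    im,K,W=grab(n); s=env.sense(); hs=cv2.cvtColor(im,cv2.COLOR_RGB2HSV)
    b=cv2.inRange(hs,np.array((95,70,20)),np.array((130,255,255)))
    if roi: k=np.zeros_like(b); k[roi[1]:roi[3],roi[0]:roi[2]]=255; b&=k
    c=np.argwhere(b)[:,::-1]; 
    r=cv2.minAreaRect(hit(K,W,cv2.convexHull(c)[:,0],z-.012).astype(np.float32)); print("blue",cv2.boundingRect(c),np.round(r[0],4),np.round(r[1],4),round(r[2],1))
    m=cv2.inRange(hs,np.array((0,0,140)),np.array((179,60,255)))
    # inner hole: dark region enclosed by the ring
    cs,_=cv2.findContours(b,cv2.RETR_CCOMP,cv2.CHAIN_APPROX_NONE)
    for q in cs:
        if cv2.contourArea(q)>300:
            w=hit(K,W,q[:,0],z).astype(np.float32); e=cv2.fitEllipse(w); print(np.round(e[0],4),np.round(e[1],4),cv2.boundingRect(q))
    print("tcp",s["tool_pos"].round(4),s["clock"])
if __name__=="__main__":
    fit(roi=(270,130,370,240))
    im,K,W=grab("wrist")
    for c in blobs(im,(8,90,60),(20,255,255),1500)[:3]: 
        e=cv2.fitEllipse(hit(K,W,c,.004).astype(np.float32)); print("cork",cv2.boundingRect(c),np.round(e[0],4),np.round(e[1],4))
E
python3 ring.py
```

```text
blue (291, 156, 55, 57) [ 0.444  -0.0041] [0.0634 0.0595] 30.7
[0.4563 0.0034] [0.0395 0.0593] (291, 156, 55, 30)
tcp [ 0.4372 -0.0094  0.218 ] 5.6
cork (433, 212, 89, 75) [ 0.4729 -0.249 ] [0.1036 0.1148]
cork (294, 336, 303, 26) [ 0.3073 -0.3218] [0.0403 0.4409]
cork (315, 14, 74, 60) [0.6002 0.0455] [0.0407 0.0946]
```

play_rows:
  commands:
    - [-1,0.008,0.0055,-0.06,0]
    - [-1,0.008,0.0055,-0.12,0]
    - [-1,0.008,0.0055,-0.17,0]
    - [-1,0.008,0.0055,-0.21,0]
    - [-1,0.008,0.0055,-0.219,0]

```text
clock: 6.28
tool_pos: [0.4404, -0.0047, 0.0362]
ee_rot: [[0.86, 0.511, -0.005], [0.511, -0.86, 0.0], [-0.004, -0.003, -1.0]]
wrist_force: [-0.4, -0.4, 0.5]
opening: 0.094
grasp_force: 0.0
```

play_rows:
  commands:
    - [-1,0,0,0,0]
    - [1,0,0,0,0]
    - [1,0,0,0,0]
    - [1,0,0,0,0]
    - [1,0,0,0,0]
  force: 15

```text
clock: 6.9
tool_pos: [0.4424, -0.0049, 0.0389]
ee_rot: [[0.86, 0.511, 0.001], [0.511, -0.86, -0.0], [0.0, 0.0, -1.0]]
wrist_force: [-0.6, -0.2, 3.6]
opening: 0.0602
grasp_force: 15.0
```

play_rows:
  commands:
    - [1,0,0,0.015,0]
    - [1,0,0,0.03,0]
    - [1,0,0,0.05,0]
    - [1,0,0,0.06,0]
    - [1,0,0,0.06,0]

```text
clock: 7.52
tool_pos: [0.4425, -0.0048, 0.0872]
ee_rot: [[0.86, 0.511, 0.001], [0.511, -0.86, -0.0], [0.001, 0.001, -1.0]]
wrist_force: [-0.2, -0.5, -2.7]
opening: 0.0601
grasp_force: 15.0
```

```bash
python3 -c "
from ring import *
fit(roi=(180,60,460,330))"
```

```text
blue (258, 185, 124, 136) [ 0.428  -0.0132] [0.0995 0.0824] 30.7
[ 0.4299 -0.0148] [0.0397 0.0516] (282, 234, 86, 53)
[ 0.4424 -0.0048] [0.0762 0.0765] (258, 185, 124, 83)
tcp [ 0.4422 -0.0048  0.0867] 7.575
```

play_rows:
  commands:
    - [1,0.004,-0.05,0,0]
    - [1,0.01,-0.12,0,0]
    - [1,0.016,-0.19,0,0]
    - [1,0.021,-0.26,0,0]
    - [1,0.0248,-0.309,0,0]

```text
clock: 8.2
tool_pos: [0.4616, -0.2542, 0.0859]
ee_rot: [[0.86, 0.51, -0.001], [0.51, -0.86, 0.001], [-0.0, -0.001, -1.0]]
wrist_force: [0.9, 1.3, -1.6]
opening: 0.06
grasp_force: 15.0
```

play_rows:
  commands:
    - [1,0,0,-0.01,0]
    - [1,0,0,-0.025,0]
    - [1,0,0,-0.038,0]
    - [1,0,0,-0.048,0]
    - [1,0,0,-0.0535,0]

```text
clock: 8.82
tool_pos: [0.4621, -0.2516, 0.0433]
ee_rot: [[0.859, 0.511, -0.0], [0.511, -0.859, 0.0], [-0.0, -0.0, -1.0]]
wrist_force: [0.4, -0.1, -1.5]
opening: 0.0599
grasp_force: 15.0
```

play_rows:
  commands:
    - [1,0,0,0,0]
    - [1,0,0,-0.001,0]
    - [1,0,0,-0.001,0]
    - [1,0,0,-0.001,0]
    - [1,0,0,-0.001,0]

```text
clock: 9.45
tool_pos: [0.4621, -0.2521, 0.0431]
ee_rot: [[0.86, 0.511, 0.0], [0.511, -0.86, -0.0], [0.0, 0.0, -1.0]]
wrist_force: [-0.4, 0.5, -2.6]
opening: 0.0599
grasp_force: 15.0
```

play_rows:
  commands:
    - [1,0,0,-0.001,0]
    - [1,0,0,-0.002,0]
    - [1,0,0,-0.002,0]
    - [-1,0,0,-0.002,0]
    - [-1,0,0,-0.002,0]

```text
clock: 10.07
tool_pos: [0.4622, -0.2521, 0.0415]
ee_rot: [[0.86, 0.511, 0.0], [0.511, -0.86, -0.0], [0.0, 0.0, -1.0]]
wrist_force: [0.4, 0.0, -0.3]
opening: 0.0769
grasp_force: 0.0
```

play_rows:
  commands:
    - [-1,0,0,0,0]
    - [-1,0,0,0.05,0]
    - [-1,0,0,0.12,0]
    - [-1,0,0,0.19,0]
    - [-1,0,0,0.22,0]

```text
clock: 10.7
tool_pos: [0.4627, -0.2524, 0.2207]
ee_rot: [[0.86, 0.511, 0.004], [0.511, -0.86, -0.002], [0.002, 0.004, -1.0]]
wrist_force: [-0.5, 0.1, -0.0]
opening: 0.0936
grasp_force: 0.0
```

play_rows:
  commands:
    - [-1,-0.04,0,0,0]
    - [-1,-0.05,0,0,0]
    - [-1,-0.05,0,0,0]
    - [-1,-0.05,0,0,0]
    - [-1,-0.05,0,0,0]

```text
clock: 11.32
tool_pos: [0.4225, -0.252, 0.2171]
ee_rot: [[0.859, 0.511, -0.0], [0.511, -0.859, 0.0], [-0.0, -0.0, -1.0]]
wrist_force: [0.2, -0.0, -0.2]
opening: 0.0941
grasp_force: 0.0
```

Run:
```python
from ring import *
fit(z=.088,roi=(200,60,460,290))
im,K,W=grab("wrist","w3")
for c in blobs(im,(8,90,60),(20,255,255),1500)[:3]: 
    e=cv2.fitEllipse(hit(K,W,cv2.convexHull(c)[:,0],.004).astype(np.float32)); print("cork",cv2.boundingRect(c),np.round(e[0],4),np.round(e[1],4))
```

```text
blue (311, 133, 57, 57) [ 0.4621 -0.2519] [0.0596 0.0595] 30.8
[ 0.462  -0.2518] [0.063  0.0656] (311, 133, 57, 57)
tcp [ 0.4224 -0.252   0.2172] 11.375
cork (281, 319, 318, 43) [ 0.268  -0.4975] [0.0919 0.6169]
cork (282, 248, 114, 39) [ 0.2852 -0.3657] [0.1607 0.1724]
cork (289, 108, 98, 98) [ 0.4604 -0.2562] [0.1268 0.1286]
```

View pics/w3.png

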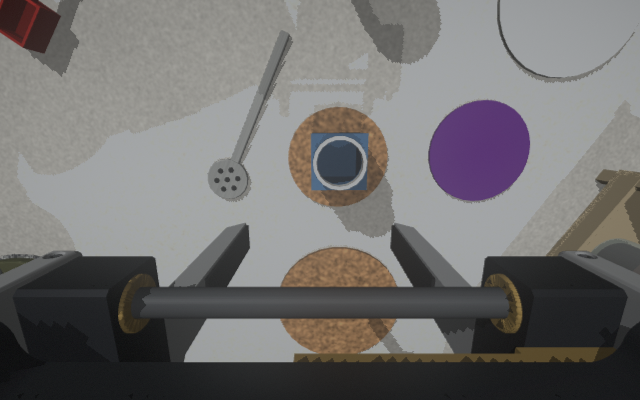

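The canister sits centred on the small cork mat (ring (340,163), mat (338,157)). Next is the lid.

play_rows:
  commands:
    - [-1,0.004,0.07,0,0]
    - [-1,0.008,0.14,0,0]
    - [-1,0.012,0.21,0,0]
    - [-1,0.016,0.28,0,0]
    - [-1,0.02,0.305,0,0]

```text
clock: 12.05
tool_pos: [0.4381, -0.0056, 0.2176]
ee_rot: [[0.858, 0.513, 0.0], [0.513, -0.858, 0.0], [0.0, 0.0, -1.0]]
wrist_force: [0.9, -0.4, 0.7]
opening: 0.0943
grasp_force: 0.0
```

play_rows:
  commands:
    - [-1,0.004,0.07,0,0]
    - [-1,0.008,0.14,0,0]
    - [-1,0.012,0.21,0,0]
    - [-1,0.02,0.28,-0.02,0]
    - [-1,0.02,0.304,-0.04,0]

```text
clock: 12.68
tool_pos: [0.4539, 0.2377, 0.1846]
ee_rot: [[0.858, 0.513, -0.0], [0.513, -0.858, 0.0], [-0.0, -0.0, -1.0]]
wrist_force: [0.3, -0.1, -0.2]
opening: 0.0941
grasp_force: 0.0
```

```bash
cat > lid.py <<'E'
from h import *
def lid(zb=0.,roi=None):
    im,K,W=grab("wrist"); s=env.sense(); print("tcp",s["clock"],s["tool_pos"].round(4))
    if roi: k=np.zeros_like(im); k[roi[1]:roi[3],roi[0]:roi[2]]=im[roi[1]:roi[3],roi[0]:roi[2]]; im=k
    for c in blobs(im,(8,60,90),(25,255,255),300)[:3]:
        e=cv2.fitEllipse(hit(K,W,cv2.convexHull(c)[:,0],zb+.014).astype(np.float32)); print("disc",cv2.boundingRect(c),np.round(e[0],4),np.round(e[1],4))
    h=cv2.cvtColor(im,cv2.COLOR_RGB2HSV); m=cv2.inRange(h,np.array((0,150,50)),np.array((6,255,255)))|cv2.inRange(h,np.array((172,150,50)),np.array((179,255,255)))
    for c in cv2.findContours(m,cv2.RETR_EXTERNAL,cv2.CHAIN_APPROX_NONE)[0]:
        if cv2.contourArea(c)>60:
            w=hit(K,W,c[:,0],zb+.036).astype(np.float32); r=cv2.minEnclosingCircle(w); print("red",cv2.boundingRect(c),np.round(r[0],4),round(r[1],4))
if __name__=="__main__": lid()
E
python3 lid.py
```

```text
tcp 12.725 [0.4531 0.2378 0.1824]
disc (302, 135, 54, 54) [0.4848 0.2451] [0.0625 0.0628]
disc (563, 190, 60, 39) [ 0.6017 -0.0607] [0.0194 0.0981]
disc (294, 354, 160, 8) [ 0.3664 -0.0243] [0.0538 0.4427]
red (367, 249, 20, 23) [0.4168 0.1382] 0.0158
red (352, 233, 44, 50) [0.4208 0.1376] 0.033
red (399, 199, 26, 27) [0.4873 0.1361] 0.0183
```

play_rows:
  commands:
    - [-1,0.038,0.0124,-0.02,0]
    - [-1,0.038,0.0124,-0.05,0]
    - [-1,0.038,0.0124,-0.08,0]
    - [-1,0.038,0.0124,-0.08,0]
    - [-1,0.038,0.0124,-0.08,0]

```text
clock: 13.35
tool_pos: [0.485, 0.2447, 0.1225]
ee_rot: [[0.86, 0.51, 0.001], [0.51, -0.86, 0.0], [0.001, 0.0, -1.0]]
wrist_force: [0.6, -0.2, 0.3]
opening: 0.094
grasp_force: 0.0
```

```bash
python3 lid.py
```

```text
tcp 13.4 [0.4851 0.2449 0.1227]
disc (288, 168, 64, 63) [0.4848 0.2451] [0.0628 0.0634]
disc (506, 172, 37, 50) [0.5888 0.0725] [0.0303 0.0632]
disc (596, 230, 44, 34) [ 0.601  -0.0463] [0.0206 0.0633]
red (363, 319, 31, 21) [0.4074 0.1295] 0.0164
red (390, 271, 20, 16) [0.4603 0.1406] 0.0101
red (311, 196, 19, 20) [0.4851 0.2451] 0.0093
```

play_rows:
  commands:
    - [-1,0,0,-0.04,0]
    - [-1,0,0,-0.08,0]
    - [-1,0,0,-0.105,0]
    - [-1,0,0,-0.1145,0]
    - [-1,0,0,-0.1145,0]
  force: 20

```text
clock: 14.02
tool_pos: [0.4848, 0.2451, 0.0305]
ee_rot: [[0.86, 0.511, 0.001], [0.511, -0.86, 0.0], [0.001, 0.0, -1.0]]
wrist_force: [-0.7, -1.0, 0.8]
opening: 0.0941
grasp_force: 0.0
```

play_rows:
  commands:
    - [1,0,0,0,0]
    - [1,0,0,0,0]
    - [1,0,0,0,0]
    - [1,0,0,0,0]
    - [1,0,0,0,0]

```text
clock: 14.65
tool_pos: [0.4845, 0.2451, 0.0299]
ee_rot: [[0.86, 0.511, -0.0], [0.511, -0.86, -0.0], [-0.0, 0.0, -1.0]]
wrist_force: [-0.2, 0.7, 0.5]
opening: 0.0471
grasp_force: 0.0
```

play_rows:
  commands:
    - [1,0,0,0.02,0]
    - [1,0,0,0.07,0]
    - [1,0,0,0.13,0]
    - [1,0,0,0.18,0]
    - [1,0,0,0.18,0]

```text
clock: 15.28
tool_pos: [0.4856, 0.2456, 0.1779]
ee_rot: [[0.86, 0.511, 0.006], [0.511, -0.86, 0.003], [0.006, 0.001, -1.0]]
wrist_force: [-1.2, 0.7, -0.6]
opening: 0.0007
grasp_force: 0.0
```

```bash
python3 -c "
from lid import *
z=env.sense()['tool_pos'][2]; lid(z-.030)"
```

```text
tcp 15.325 [0.4849 0.2452 0.1756]
disc (293, 164, 54, 53) [0.5108 0.2608] [0.0346 0.0349]
disc (552, 216, 63, 40) [0.575  0.0918] [0.013  0.0538]
disc (477, 167, 48, 49) [0.5701 0.1592] [0.019  0.0442]
red (386, 227, 31, 29) [0.5122 0.2057] 0.0117
```

The fingers hadn't finished closing before I lifted. I'll reopen, re-measure and redo it with more closing time.

play_rows:
  commands:
    - [-1,0,0,-0.066,0]
    - [-1,0,0,-0.066,0]
    - [-1,0,0,-0.066,0]
    - [-1,0,0,-0.066,0]
    - [-1,0,0,-0.066,0]

```text
clock: 15.95
tool_pos: [0.4849, 0.2453, 0.1221]
ee_rot: [[0.86, 0.511, 0.001], [0.511, -0.86, 0.001], [0.002, 0.0, -1.0]]
wrist_force: [0.7, 0.6, 0.1]
opening: 0.0473
grasp_force: 0.0
```

```bash
python3 lid.py
```

```text
tcp 16.0 [0.4848 0.2452 0.1218]
disc (288, 168, 65, 64) [0.4848 0.2451] [0.0629 0.0634]
disc (190, 348, 337, 14) [0.3519 0.1089] [0.0289 0.4069]
disc (506, 173, 58, 59) [0.5928 0.0646] [0.0314 0.1041]
red (418, 242, 20, 14) [0.4989 0.1352] 0.0095
red (311, 197, 19, 19) [0.485  0.2451] 0.0094
```

play_rows:
  commands:
    - [0,0,0,-0.04,0]
    - [0,0,0,-0.08,0]
    - [0,0,0,-0.105,0]
    - [0,0,0,-0.1145,0]
    - [0,0,0,-0.1145,0]

```text
clock: 16.62
tool_pos: [0.4847, 0.2452, 0.0298]
ee_rot: [[0.86, 0.511, 0.0], [0.511, -0.86, 0.0], [0.0, 0.0, -1.0]]
wrist_force: [0.2, 0.4, 0.6]
opening: 0.0469
grasp_force: 0.0
```

play_rows:
  commands:
    - [0,0,0,0,0]
    - [1,0,0,0,0]
    - [1,0,0,0,0]
    - [1,0,0,0,0]
    - [1,0,0,0,0]

```text
clock: 17.25
tool_pos: [0.4845, 0.2451, 0.0296]
ee_rot: [[0.86, 0.511, 0.0], [0.511, -0.86, 0.0], [0.0, 0.0, -1.0]]
wrist_force: [0.1, 0.5, 2.3]
opening: 0.0195
grasp_force: 20.0
```

play_rows:
  commands:
    - [1,0,0,0,0]
    - [1,0,0,0,0]
    - [1,0,0,0,0]
    - [1,0,0,0,0]
    - [1,0,0,0,0]

```text
clock: 17.88
tool_pos: [0.4846, 0.2451, 0.0296]
ee_rot: [[0.86, 0.511, 0.0], [0.511, -0.86, 0.0], [0.0, 0.0, -1.0]]
wrist_force: [-1.2, -0.6, 4.7]
opening: 0.0197
grasp_force: 20.0
```

play_rows:
  commands:
    - [1,0,0,0.02,0]
    - [1,0,0,0.07,0]
    - [1,0,0,0.13,0]
    - [1,0,0,0.18,0]
    - [1,0,0,0.18,0]

```text
clock: 18.5
tool_pos: [0.4855, 0.2456, 0.1772]
ee_rot: [[0.86, 0.511, 0.005], [0.511, -0.86, 0.002], [0.006, 0.001, -1.0]]
wrist_force: [0.1, 0.2, -1.4]
opening: 0.0193
grasp_force: 20.0
```

```bash
python3 -c "
from lid import *
z=env.sense()['tool_pos'][2]; lid(z-.030)"
```

```text
tcp 18.55 [0.4848 0.2452 0.1749]
disc (273, 186, 94, 63) [0.4857 0.246 ] [0.063  0.0637]
disc (127, 348, 336, 14) [0.3934 0.2077] [0.018  0.2721]
disc (477, 167, 139, 88) [0.574  0.1269] [0.0225 0.121 ]
red (306, 230, 30, 32) [0.4855 0.2464] 0.0103
red (386, 226, 33, 30) [0.5122 0.2048] 0.0119
```

play_rows:
  commands:
    - [1,-0.004,-0.06,0,0]
    - [1,-0.007,-0.13,0,0]
    - [1,-0.01,-0.2,0,0]
    - [1,-0.013,-0.27,0,0]
    - [1,-0.014,-0.31,0,0]

```text
clock: 19.18
tool_pos: [0.4723, -0.0051, 0.1724]
ee_rot: [[0.86, 0.51, -0.002], [0.51, -0.86, 0.0], [-0.002, -0.001, -1.0]]
wrist_force: [-0.4, -0.0, -0.8]
opening: 0.0193
grasp_force: 20.0
```

play_rows:
  commands:
    - [1,-0.004,-0.06,0,0]
    - [1,-0.007,-0.13,0,0]
    - [1,-0.01,-0.2,0,0]
    - [1,-0.013,-0.27,0,0]
    - [1,-0.0144,-0.311,0,0]

```text
clock: 19.8
tool_pos: [0.4607, -0.2537, 0.1721]
ee_rot: [[0.86, 0.509, -0.002], [0.509, -0.86, 0.001], [-0.001, -0.002, -1.0]]
wrist_force: [1.0, 0.0, -1.0]
opening: 0.0197
grasp_force: 20.0
```

play_rows:
  commands:
    - [1,0,0,-0.02,0]
    - [1,0,0,-0.04,0]
    - [1,0,0,-0.05,0]
    - [1,0,0,-0.05,0]
    - [1,0,0,-0.05,0]

```text
clock: 20.42
tool_pos: [0.4621, -0.2515, 0.1339]
ee_rot: [[0.859, 0.512, 0.001], [0.512, -0.859, -0.0], [0.0, 0.001, -1.0]]
wrist_force: [0.6, 0.5, 0.1]
opening: 0.0194
grasp_force: 20.0
```

Run:
```python
from lid import *
z=env.sense()['tool_pos'][2]; lid(z-.0296,(200,130,440,300))
im,K,W=grab("wrist"); a=im[100:340,160:480]
im2,_,_=grab("scene"); b=cv2.resize(im2[110:200,210:330],(320,240),interpolation=cv2.INTER_CUBIC)
cv2.imwrite("pics/c3.png",np.hstack([a,b])[:,:,::-1])
```

```text
tcp 20.475 [ 0.4621 -0.2516  0.134 ]
disc (262, 137, 123, 112) [ 0.4802 -0.2421] [0.0801 0.0876]
disc (303, 254, 35, 23) [ 0.4428 -0.2634] [0.0193 0.0281]
red (305, 222, 31, 40) [ 0.4646 -0.2499] 0.0126
```

View pics/c3.png

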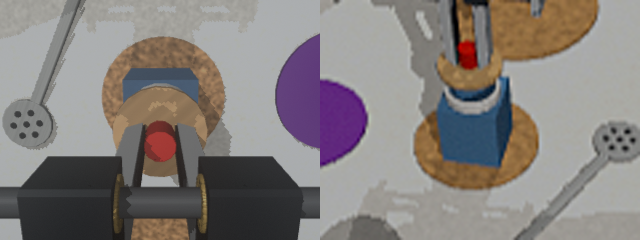

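Both crops show the lid level and just above the ring, centred over the neck. I'm lowering it in.

play_rows:
  commands:
    - [1,0,0,-0.006,0]
    - [1,0,0,-0.012,0]
    - [1,0,0,-0.017,0]
    - [1,0,0,-0.02,0]
    - [1,0,0,-0.022,0]

```text
clock: 21.2
tool_pos: [0.4618, -0.2517, 0.1157]
ee_rot: [[0.86, 0.511, -0.0], [0.511, -0.86, 0.0], [-0.0, -0.0, -1.0]]
wrist_force: [0.4, -0.7, -0.3]
opening: 0.0193
grasp_force: 20.0
```

play_rows:
  commands:
    - [1,0,0,-0.002,0]
    - [1,0,0,-0.004,0]
    - [1,0,0,-0.006,0]
    - [1,0,0,-0.008,0]
    - [1,0,0,-0.008,0]

```text
clock: 21.82
tool_pos: [0.4619, -0.2517, 0.1096]
ee_rot: [[0.86, 0.511, 0.0], [0.511, -0.86, -0.0], [0.0, 0.0, -1.0]]
wrist_force: [0.1, -0.2, 1.2]
opening: 0.0192
grasp_force: 20.0
```

play_rows:
  commands:
    - [1,0,0,-0.001,0]
    - [1,0,0,-0.002,0]
    - [1,0,0,-0.002,0]
    - [1,0,0,-0.002,0]
    - [1,0,0,-0.002,0]

```text
clock: 22.45
tool_pos: [0.4622, -0.252, 0.1095]
ee_rot: [[0.86, 0.511, 0.001], [0.511, -0.86, -0.001], [0.001, 0.002, -1.0]]
wrist_force: [-5.7, 3.6, 18.8]
opening: 0.0194
grasp_force: 20.0
```

It pressed with about 19 N. Now I relax, release and retreat, then check.

play_rows:
  commands:
    - [1,0,0,0.001,0]
    - [1,0,0,0.002,0]
    - [0.5,0,0,0.002,0]
    - [0,0,0,0.002,0]
    - [0,0,0,0.002,0]

```text
clock: 23.08
tool_pos: [0.4617, -0.2517, 0.1093]
ee_rot: [[0.86, 0.511, -0.0], [0.511, -0.86, 0.0], [-0.0, -0.0, -1.0]]
wrist_force: [0.6, -0.0, -0.1]
opening: 0.0401
grasp_force: 0.0
```

play_rows:
  commands:
    - [0,0,0,0,0]
    - [0,0,0,0.03,0]
    - [0,0,0,0.08,0]
    - [0,0,0,0.14,0]
    - [0,0,0,0.14,0]

```text
clock: 23.7
tool_pos: [0.4628, -0.2523, 0.2249]
ee_rot: [[0.86, 0.511, 0.005], [0.511, -0.86, -0.003], [0.003, 0.006, -1.0]]
wrist_force: [0.7, -0.3, -1.1]
opening: 0.0469
grasp_force: 0.0
```

play_rows:
  commands:
    - [0,-0.06,0,0,0]
    - [0,-0.06,0,0,0]
    - [0,-0.06,0,0,0]
    - [0,-0.06,0,0,0]
    - [0,-0.06,0,0,0]

```text
clock: 24.32
tool_pos: [0.4142, -0.2516, 0.2211]
ee_rot: [[0.859, 0.511, -0.0], [0.511, -0.859, 0.0], [-0.0, -0.0, -1.0]]
wrist_force: [-0.4, -0.4, -0.0]
opening: 0.0472
grasp_force: 0.0
```

Run:
```python
from lid import *
lid(.080,(200,60,440,280))
im,K,W=grab("wrist"); a=im[40:280,160:480]
im2,_,_=grab("scene"); b=cv2.resize(im2[110:200,210:330],(320,240),interpolation=cv2.INTER_CUBIC)
cv2.imwrite("pics/c4.png",np.hstack([a,b])[:,:,::-1])
```

```text
tcp 24.375 [ 0.4141 -0.2516  0.2212]
disc (292, 102, 99, 99) [ 0.4632 -0.247 ] [0.0989 0.099 ]
disc (285, 242, 80, 38) [ 0.3387 -0.3045] [0.0715 0.1032]
red (336, 148, 20, 21) [ 0.462  -0.2513] 0.0097
```

View pics/c4.png

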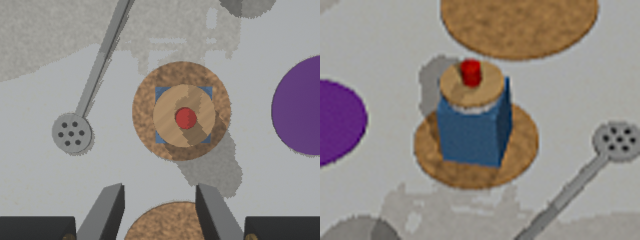

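The lid is home: knob at (185,118) over the canister centre, and no white neck visible in the side view. Handing in.

```bash
python3 -c "
from bench import env
print(env.job_done())"
```

```text
the job is handed in; nothing more can be done
None
```

The job is handed in, though the verdict was not returned: the canister stands mouth-up on the small cork mat with its lid home, pressed down with about 19 N, and the arm is clear of everything.

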